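Put the brass rivet setter away in its latched case

ROBOT

A 6-joint arm with a two-finger parallel gripper is mounted at the origin on the work surface. World frame = base frame: x ahead of the robot, y to its left, z up, the work surface at z = 0. Lengths are in m, angles in rad, forces in N, time in s.
With the tool pointing down it reaches from about 0.35 to 0.975 m from the base axis. Payload 4.9 kg.
Tool frame: the origin (TCP) lies at the very end of the fingers, on their centre line; the grasp point (between the pads) lies 19 mm behind it; x points along the fingers, y is the direction in which the jaws open and shut, and the axes are right-handed (so a half turn about x gives the same grasp; the last joint's range is limited). The gripper opens to 85 mm and grips with 20 to 120 N. Pads are 22 mm wide; open, the fingers measure 114 mm over their backs; the gripper's body (76 mm by 85 mm) begins 54 mm behind the grasp point. The pads swing forward as they close: fully open they stand 13 mm farther back than shut.
Start: joints at [1.165, 0.053, 1.613, -0, 1.476, -0.119], TCP at [0.177, 0.599, 0.231] pointing down, gripper open.
Joint ranges: [-3.01, 3.01], [-1.01, 2.22], [0.06, 2.58], [-1.02, 4.17], [0.09, 2.62], [-3.14, 3.14]. Speed limits (rad/s): [2.57, 2.57, 3.14, 3.14, 3.14, 3.14].

INTERFACE

Orientations are given as a rotation vector (axis times angle).
In Python, from station import ctrl, get_image, calibration, finish_job, search_frame, cut_out, mark_of gives the robot as it stands. The module is installed in compiled form; this text tells all that it offers.
- The arm moves only by the tool arm_command, never from a script. Its argument "plan" is a list that holds one entry, the list of rows, each a list of 7 numbers: the shift along the tool's x, y, z in m, then the turn, a rotation vector about the tool's x, y, z in degrees, then the finger opening in m, from 0 to 0.0854. A call has 1 to 20 rows; each row shifts and turns the pose as measured when the row begins, along the tool's axes as they then stand; what a row does not reach is not made up. A row lasts 1/12 s, in which the tool goes at most 41.7 mm and 7.16 degrees, less where a joint would pass 70% of its speed; a pose out of reach is approached as far as the arm can. A call with a gripper value outside its range is refused whole. The fingers move at their own pace and stop on an object; "squeeze" is the grip in N (left out, the last holds). Time passes only in rows, so rows that do not move let the fingers close. It gives the time, the measured TCP pose, the force and the opening at its end, in the units of the state.
- ctrl.get_obs(): the state, without advancing time (a new reading comes with each control period).
- get_image(name): name is "scene" or "top"; returns the picture (420x560x3 uint8, red, green, blue); there is no depth.
- calibration(name): a dict with "fx", "fy", "cx", "cy" (pixels), "cam_to_world" (4x4, takes a point from camera to world coordinates). Camera axes: x right, y down, z forward; pixel columns grow to the right and rows downward; lengths in m; the calibration is good to about 2 mm. A picture is of the moment at which its call begins. calibration takes no time and is no camera call.
- finish_job(): hands the job in, once; it reports no verdict.
Trained networks look in the newest picture that a camera, given by its name, has taken for a name from the list of things; names that differ only in an ending like _2 or _b are one class to them, and where a whole thing is asked for, a point or a joint stands for the part that bears it (a point fixed in the world has none). Each returns a list of dicts, best first, with "conf" (0 to 1); they miss things now and then, are a little off and sometimes report something else, mostly with a low value. They report only what shows in the picture. A call takes as long as a camera call. They do not tell look-alikes from the thing itself.
- search_frame(camera, thing): "at" ([x, y, z] in m, in the coordinates of the camera as it stood for that picture, good to about 4 mm: the middle of the surface that is visible of it).
- cut_out(camera, thing): "mask" (420x560 bool, what is visible of it).
- mark_of(camera, thing): "at" ([x, y, z] in m, in the coordinates of the camera as it stood for that picture, good to about 4 mm: a listed point, or the origin of a listed thing).
The state is a dict: "t": time; "q": joint angles; "dq": joint speeds; "effort": joint torques, N m; "tool_pos": TCP position; "tool_rot": TCP orientation; "contact_force": force on the tool from outside, world axes, zero at the start; "wrist_torque": the same for the moment, N m; "opening": finger opening in m.
Only numpy, scipy, OpenCV 4.12 (cv2) and the standard library are available. Lean on these libraries where they do the work, as an engineer would, in place of code of your own. Each camera call takes 0.05 s, during which the arm holds its last target. There are 200 camera calls.

TASK

Gently press the red thumb button at the front of the brown-lidded setter case until its lid springs open, and stand the brass setter upright in the empty front socket, fully home. Then swing the lid down and press it, without slamming or forcing it, until the latch snaps and holds it shut, leaving everything else on the bench where it stands.

Things in the scene. Friction and masses are not known exactly. Their poses are not given: they have to be found in the camera images.
- case: Setter case fixed to the bench: dark steel tray 120 (x) x 170 (y) x 36 mm high under a brown domed lid 34 mm high (70 mm in all when shut). A green mat lies flat beneath. Origin: centre of the tray's underside, on the bench; x points from its front (button side) to its hinge side, y along the front, z up. The tray's walls are 4 mm thick.
- block_top (a point): Fixed on the case: middle of the top of the black block in the tray, 24 mm above the bench (12 mm below the tray's rim). It has three round sockets 27 mm wide, 18 mm deep: an empty one at case x = -22, y = 0 mm and two at x = +26, y = +50 and -50 mm, filled. With the lid open, fingers that open along case y have room around the front socket from straight above.
- pocket (a point): Fixed on the case: centre of the floor of the empty front socket, 6 mm above the bench (case x = -22, y = 0); the setter's origin belongs here. The socket is 27 mm wide, lightly chamfered, its mouth 18 mm above this point. Axes as the case's.
- button_spot (a point): Fixed on the case, on the axis of the red thumb button (case x = -93, y = 0, z = 39 mm). The button, a disc 22 mm across on a brass rocker latch, is screwed up or down by its users: its top, unpressed, stands anywhere from 7 mm below to 7 mm above this point; find it by touch. It is 25 mm in front of the brass keeper on the lid, 33 mm in front of the lid.
- latch (a joint): Angle of the rocker latch, rad: 0 at rest (sprung), 0.31 at its hard stop. The button is pressed straight down: it starts to give at 3 to 5 N and lets the lid go after 6 to 7 mm (about 0.23 rad) at 5 to 8 N; at 8.5 mm it meets the hard stop, where more push only strains it (keep below 25 N). The lid, as it snaps shut, pushes the latch aside to about 0.24 and lets it spring back to 0.
- lid (a joint): Lid angle, rad: 0 shut, 1.75 fully open (leaning back 10 degrees past upright). A spring always drives it open, with about 2 N at the front edge when shut and 0.7 N when open: it must be pushed down all the way from its outer face, or it swings back. The latch meets it at about 0.13 rad; about 9 N on the top near the front edge snaps it home. More than 25 N strains it.
- hinge (a point): Fixed on the case: middle of the lid's hinge line, which runs along case y at case x = +60, z = 36 mm. Axes as the case's.
- lid_front (a point): On the lid: the place to push it, on its flat outer (top) face, 105 mm from the hinge line, 15 mm from the front edge, midway across; the face lies 34 mm off the hinge line. Axes turn with the lid and are the case's when shut (z out of the face). Shut, it lies at case x = -45, z = 70 mm.
- setter: The brass setter, loose, about 120 g, standing upright on the bench: round foot 24 mm across up to 24 mm high, then a round neck 18 mm across from 27 mm up to its top at 55 mm. Origin: centre of its foot's underside; z up along it. The only brass-coloured one.
- steel_setter_a: Steel setter standing in a rear socket of the case, same size as the brass one; leave alone. Origin: centre of its foot's underside.
- steel_setter_b: The other steel setter, in the other rear socket; leave alone. Origin: centre of its foot's underside.
- weight: Dark iron pattern weight, 44 mm across, 52 mm high, on the bench near the brass setter; leave alone. Origin: centre of its underside.
- burnisher: Turned wooden burnisher, 34 mm across, 78 mm high, on the bench near the brass setter; leave alone. Origin: centre of its underside.
- jar: Amber jar with a black cap, 64 mm across, 80 mm high, to the left; leave alone. Origin: centre of its underside.
Not all that is in view belongs to the job. Leave any green or pink look-alike of the setter alone.

How it is judged:
By the outcome, as a careful person would: the job done as asked, in the order asked, and still so for the second after the job is handed in, with the robot touching nothing.
It also fails if it takes over 69 s, if anything falls off the work surface, if the arm or the gripper's body presses on something with over 40 N, if the wrist force passes 120 N, or if a joint passes its speed limit or range.

## Working session

There is one attempt and no reset: what is moved stays moved. The work goes in short steps, Python scripts to look and compute and a tool call to move; the robot and the scene stay as the last step left them, time stands still between calls to the robot, and variables do not carry over. Pictures are saved under pics/ and viewed, about 8 in all and at most 12, crops included, and the job is handed in when it is done.

Besides the shell and the picture viewer there is one more tool, called after "Emit:" as name(argument=value, ...), one argument or row to a line, values as JSON. arm_command: Moves the arm, as the interface text tells. Its arguments: {"type":"object","properties":{"plan":{"type":"array","items":{"type":"array","items":{"type":"array","items":{"type":"number"}}}},"squeeze":{"type":"number"}},"required":["plan"]}

```bash
mkdir -p pics; cat > h.py <<'E'
import numpy as np, cv2
from scipy.spatial.transform import Rotation as R
from station import *
def W(cam,p):
    T=np.array(calibration(cam)["cam_to_world"]); return T[:3,:3]@np.array(p)+T[:3,3]
def st():
    o=ctrl.get_obs(); print("t",round(o["t"],2),"pos",np.round(o["tool_pos"],4),"F",np.round(o["contact_force"],1),"open",round(o["opening"],4)); print(np.round(R.from_rotvec(o["tool_rot"]).as_matrix(),3).tolist(), np.round(o["q"],3)); return o
E
python3 - <<'E'
from h import *
st()
for c in("scene","top"):
    im=get_image(c); cv2.imwrite(f"pics/{c}0.png",im[...,::-1])
    for n in("case","block_top","button_spot","hinge","lid_front","setter","weight","burnisher","jar"):
        for d in mark_of(c,n)[:3]: print(c,n,round(d["conf"],2),np.round(W(c,d["at"]),4))
E
```

```text
t 0.0 pos [0.1766 0.5989 0.2301] F [0.4 0.  0.1] open 0.0854
[[-0.001, 0.283, 0.959], [-0.002, 0.959, -0.283], [-1.0, -0.002, -0.0]] [ 1.165  0.053  1.614 -0.     1.476 -0.119]
scene case 0.6 [ 0.5303  0.0916 -0.0012]
scene button_spot 0.57 [0.4421 0.0722 0.0344]
scene hinge 0.94 [0.587  0.1074 0.036 ]
scene lid_front 0.84 [0.4887 0.086  0.073 ]
scene setter 0.75 [ 0.6268 -0.3282 -0.0027]
scene setter 0.74 [ 0.6754 -0.2104 -0.0021]
scene setter 0.7 [ 0.6832 -0.2735 -0.004 ]
scene weight 0.57 [ 4.385e-01 -2.738e-01 -1.000e-04]
scene burnisher 0.78 [ 0.5292 -0.2961 -0.0013]
scene jar 0.95 [ 0.6318  0.4049 -0.0017]
top case 0.84 [ 0.5303  0.0902 -0.0013]
top button_spot 0.83 [0.4394 0.0745 0.0409]
top hinge 0.8 [0.5917 0.1071 0.0344]
top hinge 0.54 [ 0.5323 -0.299  -0.001 ]
top lid_front 0.84 [0.4857 0.0836 0.0643]
top setter 0.65 [ 0.6832 -0.271   0.0022]
top setter 0.65 [ 6.714e-01 -2.105e-01  1.000e-04]
top setter 0.52 [ 0.6269 -0.3306 -0.0015]
top weight 0.48 [ 0.4358 -0.2736 -0.0043]
top burnisher 0.62 [ 0.5315 -0.3006 -0.0011]
top jar 0.82 [ 0.6306  0.4022 -0.0051]
```

View pics/scene0.png

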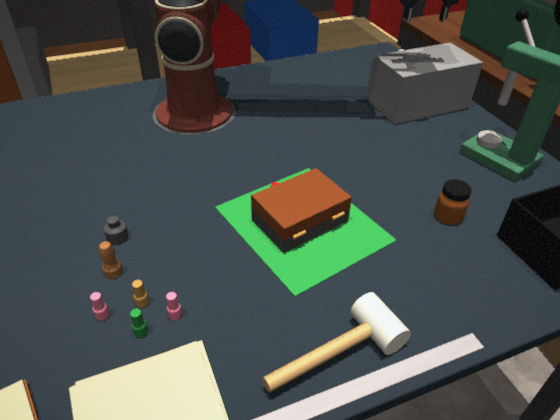

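View pics/top0.png

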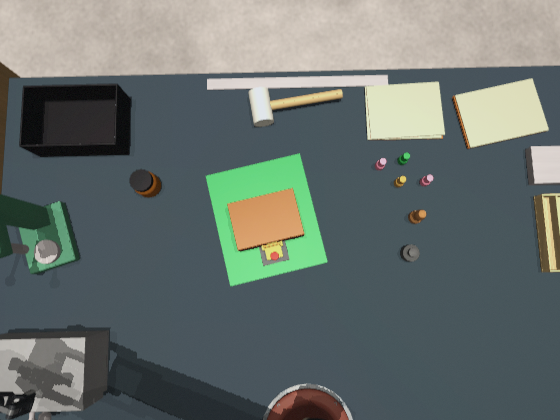

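The scene picture shows the case on its mat at about (300,205), with the brass setter at (140,293) between two pinks and a green one. The top view has the brass setter at (401,181), the lid at (266,220) and the red button at (274,256). Next I'll refine these positions by colour.

```bash
cat >> h.py <<'E'
def ray(cam,uv):
    c=calibration(cam);T=np.array(c["cam_to_world"]);d=T[:3,:3]@np.array([(uv[0]-c["cx"])/c["fx"],(uv[1]-c["cy"])/c["fy"],1]);return T[:3,3],d/np.linalg.norm(d)
def onz(cam,uv,z):
    o,d=ray(cam,uv);return o+d*(z-o[2])/d[2]
def tri(u1,u2):
    (a,d),(b,e)=ray("scene",u1),ray("top",u2);s=np.linalg.lstsq(np.c_[d,-e],b-a,rcond=None)[0];p,q=a+s[0]*d,b+s[1]*e;return (p+q)/2,np.linalg.norm(p-q)
def proj(cam,p):
    c=calibration(cam);T=np.linalg.inv(np.array(c["cam_to_world"]));q=T[:3,:3]@p+T[:3,3];return np.array([c["fx"]*q[0]/q[2]+c["cx"],c["fy"]*q[1]/q[2]+c["cy"]])
E
python3 - <<'E'
from h import *
ms={}
for c in("scene","top"):
    get_image(c)
    im=cv2.cvtColor(cv2.imread(f"pics/{c}0.png"),cv2.COLOR_BGR2HSV)
    b=(140,293) if c=="scene" else (401,181)
    r=(276,186) if c=="scene" else (274,256)
    m=np.zeros(im.shape[:2],np.uint8); x,y=b
    sub=cv2.inRange(im,(12,120,80),(28,255,255)); m[y-18:y+18,x-12:x+12]=sub[y-18:y+18,x-12:x+12]
    ys,xs=np.nonzero(m);print(c,"brass px",len(xs),xs.min(),xs.max(),ys.min(),ys.max()); ms[c]=(xs.mean(),ys.mean())
    for z in(.0,.03,.055): print(onz(c,ms[c],z).round(4))
    red=(cv2.inRange(im,(0,190,100),(5,255,255))|cv2.inRange(im,(174,190,100),(180,255,255)))
    k=np.zeros_like(red);x,y=r;k[y-9:y+9,x-9:x+9]=red[y-9:y+9,x-9:x+9];ys,xs=np.nonzero(k)
    print("red",len(xs),xs.mean() if len(xs) else 0,ys.mean() if len(xs) else 0); ms[c+"r"]=(xs.mean(),ys.mean()) if len(xs) else None
    for d in mark_of(c,"setter"): print("setter",round(d["conf"],2),W(c,d["at"]).round(4))
    ds=cut_out(c,"lid_front")
    if ds:
        mk=ds[0]["mask"].astype(np.uint8);print("lid mask",mk.sum())
        if c=="top":
            rect=cv2.minAreaRect(np.argwhere(mk)[:,::-1].astype(np.float32));bx=cv2.boxPoints(rect)
            P=np.array([onz(c,p,.068) for p in bx]);print(P.round(4));print("ctr",P.mean(0))
            for i in range(2):
                e=P[i+1]-P[i];print(np.linalg.norm(e),np.degrees(np.arctan2(e[1],e[0])))
print("brass tri",tri(ms["scene"],ms["top"]))
if ms["scener"] and ms["topr"]: print("btn tri",tri(ms["scener"],ms["topr"]),onz("top",ms["topr"],.039))
im=np.vstack([cv2.resize(cv2.imread("pics/scene0.png")[165:250,240:360],None,fx=4,fy=4),cv2.resize(cv2.imread("pics/top0.png")[185:270,215:335],None,fx=4,fy=4)])
im=np.hstack([im[:340],im[340:]])[:, :960];cv2.imwrite("pics/c0.png",cv2.resize(im,(800,283)))
E
```

```text
scene brass px 284 132 147 280 307
[ 0.6046 -0.2613  0.    ]
[ 0.6308 -0.2608  0.03  ]
[ 0.6526 -0.2603  0.055 ]
red 12 273.8333333333333 183.66666666666666
setter 0.8 [ 0.6261 -0.3263 -0.0011]
setter 0.79 [ 0.6855 -0.2699 -0.0045]
setter 0.63 [ 0.6251 -0.2616 -0.0076]
setter 0.63 [ 0.6703 -0.2099 -0.0014]
lid mask 4240
top brass px 90 394 405 176 186
[ 0.6292 -0.2672  0.    ]
[ 0.6231 -0.2594  0.03  ]
[ 0.618  -0.2529  0.055 ]
red 0 0 0
setter 0.54 [ 0.6297 -0.2586  0.0028]
setter 0.54 [ 0.6249 -0.3298 -0.0017]
setter 0.53 [ 0.6697 -0.2116  0.0016]
setter 0.4 [ 0.6822 -0.2738 -0.0013]
lid mask 3352
[[ 0.5706  0.1901  0.068 ]
 [ 0.6082  0.0204  0.068 ]
 [ 0.485  -0.0056  0.068 ]
 [ 0.4486  0.1617  0.068 ]]
ctr [0.52808437 0.09164246 0.068     ]
0.17385013813974465 -77.50706409058888
0.12587469640626414 -168.11616494953586
brass tri (array([ 0.62459188, -0.26106096,  0.02297884]), np.float64(0.00034134310111029226))
```

View pics/c0.png

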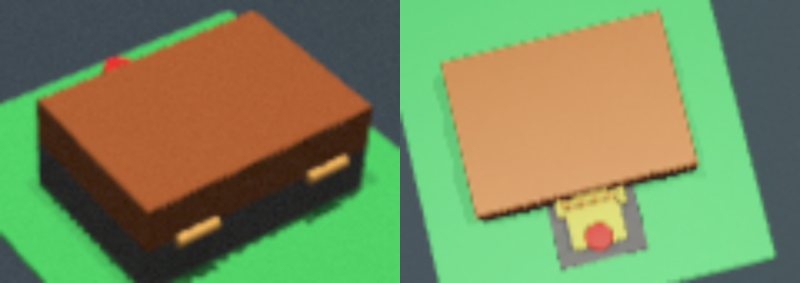

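The crop shows the button sitting just in front of the keeper, and the case yaw is about 12.3°. Next I'll make a row planner and fix the button position.

```bash
cat >> h.py <<'E'
C=np.array([.530,.091,0]);YAW=12.3
Rz=R.from_euler('z',YAW,degrees=True).as_matrix()
def cw(p): return C+Rz@(np.array(p)/1000)          # case mm -> world
def wc(p): return Rz.T@(np.array(p)-C)*1000
def tool(tilt=0,yaw=YAW):                          # +tilt: body leans to -x of case
    t=np.radians(tilt);s,c=np.sin(t),np.cos(t)
    return R.from_euler('z',yaw,degrees=True).as_matrix()@np.array([[s,0,c],[0,1,0],[-c,0,s]])
def rows(P,M,step=.038,ang=6.8,start=None):
    o=ctrl.get_obs();p,m=(np.array(o["tool_pos"]),R.from_rotvec(o["tool_rot"])) if start is None else (start[0],R.from_matrix(start[1]))
    M_=R.from_matrix(M);rv=(m.inv()*M_).as_rotvec();D=P-p
    n=int(np.ceil(max(np.linalg.norm(D)/step,np.degrees(np.linalg.norm(rv))/ang,1)));out=[]
    for i in range(n):
        out.append(list(np.round(m.as_matrix().T@(D/n),4))+list(np.round(np.degrees(rv/n),2)));m=m*R.from_rotvec(rv/n)
    print(n);[print([float(v) for v in r]) for r in ([out[0],out[n//2],out[-1]] if n>4 and np.linalg.norm(rv)>.02 else out[:1])]
E
python3 - <<'E'
from h import *
im=cv2.cvtColor(cv2.imread("pics/top0.png"),cv2.COLOR_BGR2HSV)[248:264,266:284]
m=cv2.inRange(im,(0,150,80),(7,255,255))|cv2.inRange(im,(170,150,80),(180,255,255))
ys,xs=np.nonzero(m);print(len(xs));u=(xs.mean()+266,ys.mean()+248);print(u,onz("top",u,.039),cw([-93,0,39]), tri((273.8,184.5),u))
rows(cw([-87,0,130]),tool(8))
E
```

```text
28
(np.float64(273.82142857142856), np.float64(255.17857142857142)) [0.43836622 0.07346155 0.039     ] [0.43913476 0.07118817 0.039     ] (array([0.43789782, 0.07183563, 0.03530694]), np.float64(0.003653629378087055))
16
[0.0063, -0.0269, 0.0254, -1.79, -0.49, 0.13]
[0.0073, -0.0324, 0.0175, -1.79, -0.49, 0.13]
[0.0076, -0.0355, 0.0096, -1.79, -0.49, 0.13]
```

Emit:
arm_command(
  plan=[
    [[0.0063,-0.027,0.0254,-1.79,-0.49,0.13,0],[0.0064,-0.0282,0.0243,-1.79,-0.49,0.13,0],[0.0065,-0.029,0.0233,-1.79,-0.49,0.13,0],[0.0067,-0.0297,0.0223,-1.79,-0.49,0.13,0],[0.0068,-0.0303,0.0213,-1.79,-0.49,0.13,0],[0.007,-0.031,0.0202,-1.79,-0.49,0.13,0],[0.0071,-0.0316,0.0192,-1.79,-0.49,0.13,0],[0.0072,-0.032,0.0183,-1.79,-0.49,0.13,0],[0.0073,-0.0324,0.0175,-1.79,-0.49,0.13,0],[0.0073,-0.0329,0.0165,-1.79,-0.49,0.13,0],[0.0074,-0.0334,0.0154,-1.79,-0.49,0.13,0],[0.0074,-0.0338,0.0144,-1.79,-0.49,0.13,0],[0.0075,-0.0342,0.0133,-1.79,-0.49,0.13,0],[0.0075,-0.0347,0.012,-1.79,-0.49,0.13,0],[0.0076,-0.0351,0.0108,-1.79,-0.49,0.13,0],[0.0076,-0.0355,0.0096,-1.79,-0.49,0.13,0]],
  ],
)

```text
t: 2.63
tool_pos: [0.4608, 0.0586, 0.1301]
tool_rot: [-0.176, 1.401, 0.212]
contact_force: [0.9, 0.8, 0.6]
opening: 0.0004
```

```bash
python3 - <<'E'
from h import *
o=st();print(wc(o["tool_pos"]))
rows(cw([-87,0,60]),tool(8))
E
```

```text
t 2.63 pos [0.4608 0.0586 0.1301] F [0.9 0.8 0.6] open 0.0004
[[0.156, -0.251, 0.955], [0.043, 0.968, 0.247], [-0.987, 0.003, 0.162]] [-0.067 -0.387  2.179  0.058  1.197 -1.908]
[-74.49977131 -16.8972441  130.13487954]
2
[0.0337, 0.0086, -0.0115, 1.1, 0.65, -0.25]
```

Emit:
arm_command(
  plan=[
    [[0.0337,0.0086,-0.0115,1.1,0.65,-0.25,0],[0.0337,0.0086,-0.0115,1.1,0.65,-0.25,0],[0,0,0,0,0,0,0]],
  ],
)

```text
t: 2.88
tool_pos: [0.4503, 0.0621, 0.0611]
tool_rot: [-0.144, 1.419, 0.158]
contact_force: [-1.0, 0.8, -1.6]
opening: 0.0001
```

```bash
python3 - <<'E'
from h import *
o=st();print(wc(o["tool_pos"]))
m=R.from_rotvec(o["tool_rot"]).as_matrix();print("down 1mm in tool",m.T@[0,0,-.001])
rows(cw([-87,0,52]),tool(8))
E
```

```text
t 2.88 pos [0.4503 0.0621 0.0611] F [-1.   0.8 -1.6] open 0.0001
[[0.144, -0.195, 0.97], [0.024, 0.981, 0.193], [-0.989, -0.005, 0.146]] [-0.046 -0.306  2.242  0.035  1.063 -1.828]
[-83.9817347  -11.22571675  61.12327574]
down 1mm in tool [ 9.89255854e-04  4.84975094e-06 -1.46114115e-04]
1
[0.0085, 0.0112, -0.0045, -1.01, 0.4, 0.43]
```

Emit:
arm_command(
  plan=[
    [[0.004,0.007,-0.0045,-0.6,0.3,0.2,0],[0.003,0.005,-0.001,-0.5,0.2,0.2,0],[0,0,0,0,0,0,0],[0,0,0,0,0,0,0]],
  ],
)

```text
t: 3.22
tool_pos: [0.4446, 0.0748, 0.0562]
tool_rot: [-0.159, 1.424, 0.182]
contact_force: [-0.4, -0.6, 0.2]
opening: -0.0003
```

```bash
python3 - <<'E'
from h import *
o=st();print(wc(o["tool_pos"]))
m=R.from_rotvec(o["tool_rot"]).as_matrix();print("down 1mm in tool",m.T@[0,0,-.001])
rows(cw([-87,0,52]),tool(8))
E
```

```text
t 3.22 pos [0.4446 0.0748 0.0562] F [-0.4 -0.6  0.2] open -0.0003
[[0.137, -0.22, 0.966], [0.03, 0.975, 0.218], [-0.99, -0.001, 0.14]] [-0.019 -0.304  2.249  0.038  1.061 -1.828]
[-86.84379219   2.40086294  56.20900074]
down 1mm in tool [ 9.90157933e-04  7.10260355e-07 -1.39952714e-04]
1
[0.0041, -0.0024, -0.0008, 0.42, 0.05, -0.02]
```

Now descend in small steps to feel for the button.

Emit:
arm_command(
  plan=[
    [[0.003,-0.002,-0.0004,0,0,0,0],[0.002,0,-0.0003,0,0,0,0],[0.002,0,-0.0003,0,0,0,0],[0.002,0,-0.0003,0,0,0,0]],
  ],
)

```text
t: 3.55
tool_pos: [0.4491, 0.074, 0.0519]
tool_rot: [-0.163, 1.414, 0.184]
contact_force: [-0.5, 0.4, 0.3]
opening: -0.0001
```

Emit:
arm_command(
  plan=[
    [[0.002,0,-0.0003,0,0,0,0],[0.0015,0,-0.0002,0,0,0,0],[0.0015,0,-0.0002,0,0,0,0]],
  ],
)

```text
t: 3.8
tool_pos: [0.4496, 0.0739, 0.0468]
tool_rot: [-0.163, 1.413, 0.184]
contact_force: [-0.9, -0.0, -0.2]
opening: -0.0001
```

Emit:
arm_command(
  plan=[
    [[0.001,0,-0.004,0,0,0,0],[0.0015,0,-0.0006,0,0,0,0],[0.0015,0,-0.0003,0,0,0,0]],
  ],
)

```text
t: 4.05
tool_pos: [0.4448, 0.0728, 0.0412]
tool_rot: [-0.163, 1.414, 0.184]
contact_force: [-0.2, -0.6, -0.0]
opening: -0.0002
```

Emit:
arm_command(
  plan=[
    [[0.0015,0,-0.0003,0,0,0,0],[0.0015,0,-0.0003,0,0,0,0]],
  ],
)

```text
t: 4.22
tool_pos: [0.4442, 0.0726, 0.0378]
tool_rot: [-0.163, 1.415, 0.184]
contact_force: [-3.3, -1.1, 4.6]
opening: 0.0002
```

Emit:
arm_command(
  plan=[
    [[0.0015,0,-0.0002,0,0,0,0],[0.0015,0,-0.0002,0,0,0,0]],
  ],
)

```text
t: 4.38
tool_pos: [0.4433, 0.0724, 0.0347]
tool_rot: [-0.163, 1.418, 0.184]
contact_force: [-6.1, -1.5, 5.6]
opening: -0.0002
```

Emit:
arm_command(
  plan=[
    [[0.0015,0,-0.0002,0,0,0,0]],
  ],
)

```text
t: 4.47
tool_pos: [0.443, 0.0724, 0.0333]
tool_rot: [-0.164, 1.42, 0.184]
contact_force: [-5.4, -1.0, 7.3]
opening: -0.0
```

Emit:
arm_command(
  plan=[
    [[0.0015,0,-0.0002,0,0,0,0]],
  ],
)

```text
t: 4.55
tool_pos: [0.4427, 0.0723, 0.0321]
tool_rot: [-0.164, 1.421, 0.184]
contact_force: [-5.3, -1.0, 9.7]
opening: 0.0001
```

Emit:
arm_command(
  plan=[
    [[0.001,0,-0.0008,0,0,0,0]],
  ],
)

```text
t: 4.63
tool_pos: [0.4426, 0.0722, 0.0317]
tool_rot: [-0.164, 1.421, 0.185]
contact_force: [-3.3, 0.3, 8.2]
opening: 0.0001
```

```bash
python3 - <<'E'
from h import *
o=st();print(wc(o["tool_pos"]))
a=get_image("scene")[120:270,200:400];b=get_image("top")[170:290,200:360]
cv2.imwrite("pics/b1.png",np.hstack([cv2.resize(a,(400,300)),cv2.resize(b,(400,300))])[...,::-1])
E
```

```text
t 4.63 pos [0.4426 0.0722 0.0317] F [-3.3  0.3  8.2] open 0.0001
[[0.14, -0.225, 0.964], [0.029, 0.974, 0.223], [-0.99, -0.003, 0.143]] [-0.025 -0.268  2.268  0.039  1.003 -1.841]
[-89.44698419   0.26146918  31.74013239]
```

View pics/b1.png

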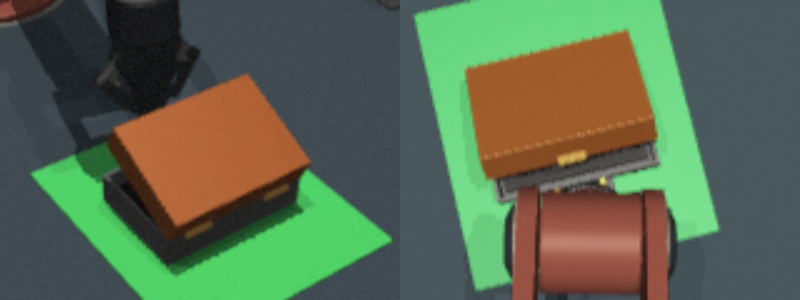

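The button released the lid and it is swinging open. Next I'll retreat.

Emit:
arm_command(
  plan=[
    [[-0.008,0,-0.001,0,0,0,0],[-0.01,0,-0.004,0,0,0,0],[-0.01,0,-0.004,0,0,0,0],[-0.01,0,-0.004,0,0,0,0],[-0.03,0,0,0,0,0,0],[-0.03,0,0,0,0,0,0],[-0.03,0,0,0,0,0,0],[-0.03,0,0,0,0,0,0.045]],
  ],
)

```text
t: 5.4
tool_pos: [0.4023, 0.0646, 0.1856]
tool_rot: [-0.162, 1.432, 0.186]
contact_force: [0.7, 0.3, -0.3]
opening: 0.0108
```

```bash
python3 - <<'E'
from h import *
o=st()
B=np.array([.625,-.261,.12]);
for y in (-12,): rows(B,tool(0,y))
for c in ("scene","top"):
    im=get_image(c)
    for n in("block_top","pocket","lid_front","steel_setter_a"):
        for d in mark_of(c,n)[:2]: print(c,n,round(d["conf"],2),np.round(W(c,d["at"]),4),wc(W(c,d["at"])).round(1))
    cv2.imwrite(f"pics/{c}2.png",im[...,::-1])
a=cv2.imread("pics/scene2.png");b=cv2.imread("pics/top2.png")
cv2.imwrite("pics/v2.png",np.hstack([cv2.resize(a[120:270,200:400],(400,300)),cv2.resize(b[170:290,200:360],(400,300))]))
E
```

```text
t 5.4 pos [0.4023 0.0646 0.1856] F [ 0.7  0.3 -0.3] open 0.0108
[[0.128, -0.225, 0.966], [0.03, 0.974, 0.223], [-0.991, 0.001, 0.132]] [-0.049 -0.6    2.223  0.037  1.392 -1.851]
11
[0.0076, -0.0334, 0.0122, 2.27, 0.68, -0.15]
[0.0071, -0.0302, 0.0189, 2.27, 0.68, -0.15]
[0.0062, -0.0258, 0.0249, 2.27, 0.68, -0.15]
scene block_top 0.65 [0.5273 0.0904 0.0216] [-2.7  0.  21.6]
scene block_top 0.51 [ 0.5296 -0.2979  0.0021] [ -83.3 -379.9    2.1]
scene pocket 0.89 [0.5043 0.0913 0.0068] [-25.    5.8   6.8]
scene lid_front 0.78 [0.6416 0.12   0.1313] [115.3   4.6 131.3]
scene steel_setter_a 0.42 [0.568  0.0525 0.0023] [ 28.9 -45.7   2.3]
top block_top 0.68 [0.5312 0.0924 0.0255] [ 1.5  1.1 25.5]
top pocket 0.71 [0.507  0.0859 0.0053] [-23.6  -0.1   5.3]
top lid_front 0.67 [0.6401 0.1138 0.1258] [112.4  -1.2 125.8]
top steel_setter_a 0.4 [0.5433 0.1493 0.0051] [25.4 54.1  5.1]
top steel_setter_a 0.4 [0.5664 0.0489 0.0114] [ 26.6 -48.9  11.4]
```

View pics/v2.png

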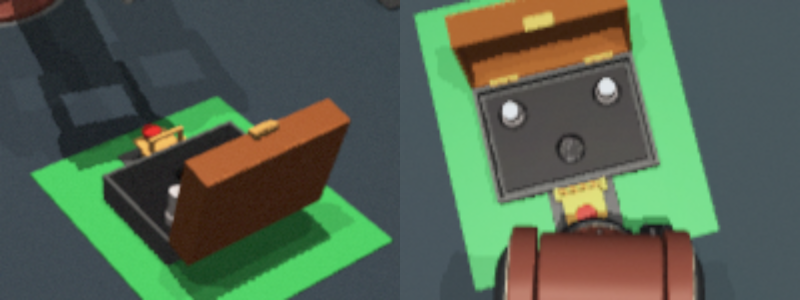

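The lid stands fully open, with the front socket empty at crop position (570,148). Now I'll go to the brass setter. I'll grip it twice, with the jaws turned 90° between grips, so it ends up centred in the tool.

```bash
sed -i 's/print(n);.*/print(n);[print([float(v) for v in r],end=",") for r in out];print()/' h.py
python3 - <<'E'
from h import *
rows(np.array([.625,-.261,.13]),tool(0,-102),ang=6.5)
b=cv2.imread("pics/top2.png")
for p in ([-60,-85,36],[-60,85,36],[60,-85,36],[60,85,36],[-22,0,24],[26,50,61],[26,-50,61]):
    u=proj("top",cw(p));cv2.circle(b,tuple(int(round(v*16)) for v in u),16,(0,0,255),1,cv2.LINE_AA,4)
cv2.imwrite("pics/fit.png",cv2.resize(b[170:270,205:325],(800,667),interpolation=cv2.INTER_CUBIC)[:600])
E
```

```text
18
[0.0039, -0.0204, 0.0075, 6.38, 0.26, -0.42],[0.004, -0.0194, 0.0098, 6.38, 0.26, -0.42],[0.0041, -0.0182, 0.0119, 6.38, 0.26, -0.42],[0.0042, -0.0167, 0.0139, 6.38, 0.26, -0.42],[0.0042, -0.015, 0.0156, 6.38, 0.26, -0.42],[0.0043, -0.0132, 0.0172, 6.38, 0.26, -0.42],[0.0043, -0.0112, 0.0186, 6.38, 0.26, -0.42],[0.0043, -0.009, 0.0198, 6.38, 0.26, -0.42],[0.0042, -0.0067, 0.0206, 6.38, 0.26, -0.42],[0.0042, -0.0043, 0.0213, 6.38, 0.26, -0.42],[0.0041, -0.0019, 0.0216, 6.38, 0.26, -0.42],[0.004, 0.0005, 0.0217, 6.38, 0.26, -0.42],[0.0039, 0.003, 0.0216, 6.38, 0.26, -0.42],[0.0038, 0.0054, 0.0211, 6.38, 0.26, -0.42],[0.0036, 0.0077, 0.0204, 6.38, 0.26, -0.42],[0.0035, 0.01, 0.0194, 6.38, 0.26, -0.42],[0.0033, 0.0121, 0.0182, 6.38, 0.26, -0.42],[0.0031, 0.0141, 0.0168, 6.38, 0.26, -0.42],
```

View pics/fit.png

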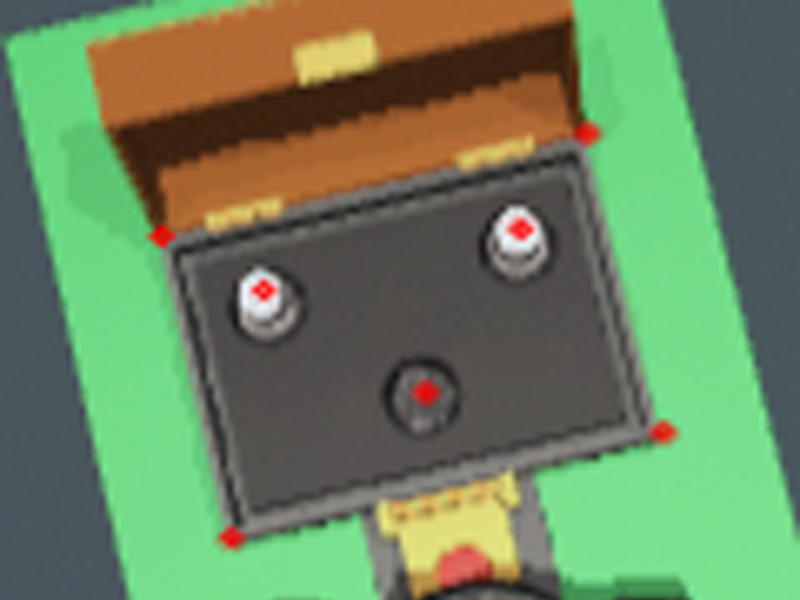

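The overlay fits to within about 1 mm, with the socket at (423,396) against a predicted (427,392).

Emit:
arm_command(
  plan=[
    [[0.0039,-0.0204,0.0075,6.38,0.26,-0.42,0.036],[0.004,-0.0194,0.0098,6.38,0.26,-0.42,0.036],[0.0041,-0.0182,0.0119,6.38,0.26,-0.42,0.036],[0.0042,-0.0167,0.0139,6.38,0.26,-0.42,0.036],[0.0042,-0.015,0.0156,6.38,0.26,-0.42,0.036],[0.0043,-0.0132,0.0172,6.38,0.26,-0.42,0.036],[0.0043,-0.0112,0.0186,6.38,0.26,-0.42,0.036],[0.0043,-0.009,0.0198,6.38,0.26,-0.42,0.036],[0.0042,-0.0067,0.0206,6.38,0.26,-0.42,0.036],[0.0042,-0.0043,0.0213,6.38,0.26,-0.42,0.036],[0.0041,-0.0019,0.0216,6.38,0.26,-0.42,0.036],[0.004,0.0005,0.0217,6.38,0.26,-0.42,0.036],[0.0039,0.003,0.0216,6.38,0.26,-0.42,0.036],[0.0038,0.0054,0.0211,6.38,0.26,-0.42,0.036],[0.0036,0.0077,0.0204,6.38,0.26,-0.42,0.036],[0.0035,0.01,0.0194,6.38,0.26,-0.42,0.036],[0.0033,0.0121,0.0182,6.38,0.26,-0.42,0.036],[0.0031,0.0141,0.0168,6.38,0.26,-0.42,0.036]],
  ],
)

```text
t: 7.4
tool_pos: [0.612, -0.2796, 0.101]
tool_rot: [1.423, 1.086, -1.451]
contact_force: [-0.1, -0.4, 0.5]
opening: 0.0359
```

```bash
sed -i 's/C=np.array(\[.530,.091,0\])/C=np.array([.5295,.0915,0])/' h.py
python3 - <<'E'
from h import *
o=st()
rows(np.array([.625,-.261,.085]),tool(0,-102))
E
```

```text
t 7.4 pos [ 0.612  -0.2796  0.101 ] F [-0.1 -0.4  0.5] open 0.0359
[[-0.033, 0.954, -0.299], [0.018, -0.299, -0.954], [-0.999, -0.037, -0.007]] [-5.380e-01  2.910e-01  1.570e+00 -1.000e-03  1.319e+00 -2.340e-01]
1
[0.0159, 0.0074, -0.0215, -5.4, -0.53, 2.11],
```

Emit:
arm_command(
  plan=[
    [[0.0,0.0074,-0.0215,-5.4,-0.53,2.11,0.036],[0,0,0,0,0,0,0.036],[0,0,0,0,0,0,0.036]],
  ],
)

```text
t: 7.65
tool_pos: [0.6258, -0.2655, 0.0943]
tool_rot: [1.364, 1.104, -1.37]
contact_force: [-0.4, -0.0, -0.1]
opening: 0.0361
```

```bash
python3 - <<'E'
from h import *
o=st()
rows(np.array([.625,-.261,.07]),tool(0,-102))
E
```

```text
t 7.65 pos [ 0.6258 -0.2655  0.0943] F [-0.4 -0.  -0.1] open 0.0361
[[-0.005, 0.977, -0.214], [0.002, -0.214, -0.977], [-1.0, -0.006, -0.001]] [-5.100e-01  2.930e-01  1.579e+00 -1.000e-03  1.275e+00 -2.940e-01]
1
[0.0243, -0.0016, -0.0042, -0.34, -0.03, 0.32],
```

Emit:
arm_command(
  plan=[
    [[0.02,-0.0016,-0.004,-0.3,0,0.3,0.036],[0.015,0,0,0,0,0,0.036],[0.012,0,0,0,0,0,0.036],[0,0,0,0,0,0,0.036]],
  ],
)

```text
t: 7.98
tool_pos: [0.624, -0.2607, 0.0437]
tool_rot: [1.362, 1.105, -1.364]
contact_force: [-0.3, 0.9, -0.0]
opening: 0.036
```

```bash
python3 - <<'E'
from h import *
o=st()
rows(np.array([.625,-.261,.031]),tool(0,-102))
a=get_image("scene");cv2.imwrite("pics/g.png",cv2.resize(a[230:360,70:230],(640,520),interpolation=cv2.INTER_CUBIC)[...,::-1])
E
```

```text
t 7.98 pos [ 0.624  -0.2607  0.0437] F [-0.3  0.9 -0. ] open 0.036
[[-0.003, 0.978, -0.209], [0.002, -0.209, -0.978], [-1.0, -0.003, -0.001]] [-0.506  0.342  1.612  0.     1.191 -0.295]
1
[0.0127, 0.0011, 0.0001, -0.08, -0.06, 0.17],
```

View pics/g.png

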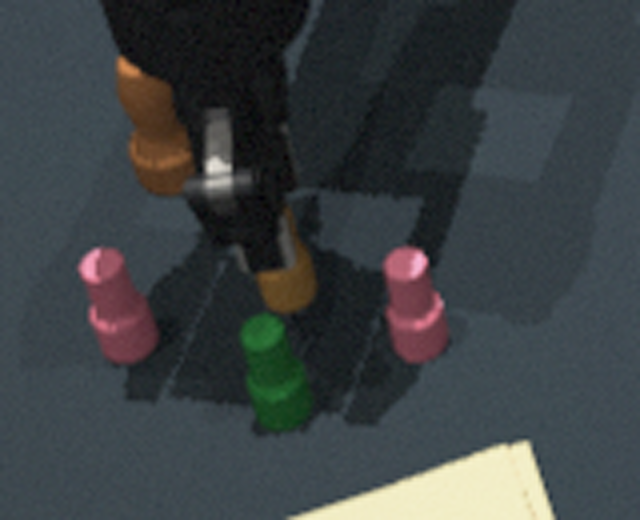

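The fingers straddle the brass neck, with the foot at crop position (289,290), and the neighbours are clear. I'll check the sideways centring from the foot edge first.

```bash
python3 - <<'E'
from h import *
T=np.array(calibration("scene")["cam_to_world"])[:3,3];print(T)
p=onz("scene",(142.3,307.6),0);d=T[:2]-p[:2];d/=np.linalg.norm(d);print(p,"ctr scene",p[:2]-d*.012)
im=cv2.cvtColor(cv2.imread("pics/scene0.png"),cv2.COLOR_BGR2HSV)
s=cv2.inRange(im,(10,110,60),(30,255,255))[275:312,126:154]
for r in range(0,37,2):
    x=np.nonzero(s[r])[0]
    if len(x): print(275+r,126+x.min(),126+x.max())
for z in (0,.012): print(proj("scene",np.array([.625,-.261,z])))
print(proj("scene",np.array([.625,-.261,.055])))
E
```

```text
[ 1.21738771 -0.24795512  0.70127184]
[ 0.63798252 -0.26187069  0.        ] ctr scene [ 0.62598598 -0.26215881]
279 138 138
281 133 141
283 132 142
285 132 142
287 133 142
289 134 143
291 134 145
293 135 146
295 134 146
297 134 147
299 135 147
301 135 148
303 136 148
305 137 146
307 139 143
[141.44878534 302.00259436]
[140.27234468 297.78980506]
[135.87207316 282.03260001]
```

Emit:
arm_command(
  plan=[
    [[0.008,0.001,-0.001,0,0,0,0.036],[0.005,0,0,0,0,0,0.036],[0,0,0,0,0,0,0.01],[0,0,0,0,0,0,0.01],[0,0,0,0,0,0,0.01],[0,0,0,0,0,0,0.01],[0,0,0,0,0,0,0.01],[0,0,0,0,0,0,0.01]],
  ],
  squeeze=20,
)

```text
t: 8.7
tool_pos: [0.6274, -0.2615, 0.0337]
tool_rot: [1.364, 1.099, -1.362]
contact_force: [-0.5, 0.5, -1.3]
opening: 0.0171
```

Emit:
arm_command(
  plan=[
    [[0,0,0,0,0,0,0.036],[0,0,0,0,0,0,0.036],[0,0,0,0,0,0,0.036],[-0.02,0,0,0,0,0,0.036],[-0.02,0,0,0,0,0,0.036],[0,0,0,-6.92,0,0,0.036],[0,0,0,-6.92,0,0,0.036],[0,0,0,-6.92,0,0,0.036],[0,0,0,-6.92,0,0,0.036],[0,0,0,-6.92,0,0,0.036],[0,0,0,-6.92,0,0,0.036],[0,0,0,-6.92,0,0,0.036],[0,0,0,-6.92,0,0,0.036],[0,0,0,-6.92,0,0,0.036],[0,0,0,-6.92,0,0,0.036],[0,0,0,-6.92,0,0,0.036],[0,0,0,-6.92,0,0,0.036],[0,0,0,-6.92,0,0,0.036],[0,0,0,0,0,0,0.036]],
  ],
)

```text
t: 10.28
tool_pos: [0.6298, -0.2628, 0.0808]
tool_rot: [0.119, 1.558, -0.125]
contact_force: [0.3, -0.2, -0.1]
opening: 0.0366
```

```bash
python3 - <<'E'
from h import *
o=st()
rows(np.array([.6274,-.2615,.062]),tool(0,-12))
E
```

```text
t 10.28 pos [ 0.6298 -0.2628  0.0808] F [ 0.3 -0.2 -0.1] open 0.0366
[[0.009, 0.155, 0.988], [-0.005, 0.988, -0.155], [-1.0, -0.004, 0.01]] [-0.504  0.304  1.59  -0.     1.237 -1.919]
1
[0.0187, 0.001, -0.0027, 3.09, 0.57, 0.19],
```

Emit:
arm_command(
  plan=[
    [[0.015,0.001,-0.0027,3.1,0.5,0.2,0.036],[0.014,0,0,0,0,0,0.036],[0.01,0,0,0,0,0,0.036],[0.0,0,0,0,0,0,0.036]],
  ],
)

```text
t: 10.62
tool_pos: [0.6287, -0.2621, 0.0416]
tool_rot: [0.171, 1.559, -0.173]
contact_force: [-0.8, -0.3, -0.2]
opening: 0.0362
```

```bash
python3 - <<'E'
from h import *
o=st()
rows(np.array([.6274,-.2615,.031]),tool(0,-12))
E
```

```text
t 10.62 pos [ 0.6287 -0.2621  0.0416] F [-0.8 -0.3 -0.2] open 0.0362
[[0.004, 0.217, 0.976], [-0.002, 0.976, -0.217], [-1.0, -0.001, 0.005]] [-5.040e-01  3.500e-01  1.605e+00  1.000e-03  1.182e+00 -1.857e+00]
1
[0.0106, 0.0004, -0.0014, -0.54, 0.27, 0.05],
```

Emit:
arm_command(
  plan=[
    [[0.007,0.0003,-0.0014,-0.5,0.2,0,0.036],[0.005,0,0,0,0,0,0.036],[0,0,0,0,0,0,0.01],[0,0,0,0,0,0,0.01],[0,0,0,0,0,0,0.01],[0,0,0,0,0,0,0.01],[0,0,0,0,0,0,0.01],[0,0,0,0,0,0,0.01]],
  ],
  squeeze=30,
)

```text
t: 11.28
tool_pos: [0.6274, -0.2616, 0.0283]
tool_rot: [0.164, 1.564, -0.165]
contact_force: [0.3, -1.0, 0.3]
opening: 0.0173
```

```bash
python3 - <<'E'
from h import *
o=st();p=np.array(o["tool_pos"]);m=R.from_rotvec(o["tool_rot"])
p2=p+[0,0,.09]
rows(p2,m.as_matrix(),step=.03)
rows(cw([-22,0,125]),tool(0),start=(p2,m.as_matrix()))
E
```

```text
t 11.28 pos [ 0.6274 -0.2616  0.0283] F [ 0.3 -1.   0.3] open 0.0173
[[0.0, 0.208, 0.978], [-0.001, 0.978, -0.208], [-1.0, -0.001, 0.001]] [-5.040e-01  3.660e-01  1.610e+00 -1.000e-03  1.165e+00 -1.865e+00]
3
[-0.03, -0.0, 0.0, -0.0, -0.0, 0.0],[-0.03, -0.0, 0.0, -0.0, -0.0, 0.0],[-0.03, -0.0, 0.0, -0.0, -0.0, 0.0],
10
[-0.0007, 0.0316, -0.0189, -2.43, 0.0, 0.01],[-0.0007, 0.0324, -0.0176, -2.43, 0.0, 0.01],[-0.0007, 0.0331, -0.0162, -2.43, 0.0, 0.01],[-0.0007, 0.0337, -0.0148, -2.43, 0.0, 0.01],[-0.0007, 0.0343, -0.0133, -2.43, 0.0, 0.01],[-0.0007, 0.0349, -0.0119, -2.43, 0.0, 0.01],[-0.0007, 0.0353, -0.0104, -2.43, 0.0, 0.01],[-0.0007, 0.0357, -0.0089, -2.43, 0.0, 0.01],[-0.0007, 0.0361, -0.0073, -2.43, 0.0, 0.01],[-0.0007, 0.0364, -0.0058, -2.43, 0.0, 0.01],
```

Emit:
arm_command(
  plan=[
    [[-0.02,0,0,0,0,0,0.01],[-0.035,0,0,0,0,0,0.01],[-0.035,0,0,0,0,0,0.01],[-0.0007,0.0316,-0.0189,-2.43,0,0,0.01],[-0.0007,0.0324,-0.0176,-2.43,0,0,0.01],[-0.0007,0.0331,-0.0162,-2.43,0,0,0.01],[-0.0007,0.0337,-0.0148,-2.43,0,0,0.01],[-0.0007,0.0343,-0.0133,-2.43,0,0,0.01],[-0.0007,0.0349,-0.0119,-2.43,0,0,0.01],[-0.0007,0.0353,-0.0104,-2.43,0,0,0.01],[-0.0007,0.0357,-0.0089,-2.43,0,0,0.01],[-0.0007,0.0361,-0.0073,-2.43,0,0,0.01],[0,0.02,-0.0058,-2.4,0,0,0.01],[0,0,0,0,0,0,0.01]],
  ],
)

```text
t: 12.45
tool_pos: [0.5049, 0.0814, 0.1319]
tool_rot: [-0.181, 1.552, 0.177]
contact_force: [-0.5, 0.3, -2.0]
opening: 0.0169
```

```bash
python3 - <<'E'
from h import *
o=st();print(wc(o["tool_pos"]))
rows(cw([-22,0,90]),tool(0))
E
```

```text
t 12.45 pos [0.5049 0.0814 0.1319] F [-0.5  0.3 -2. ] open 0.0169
[[0.011, -0.227, 0.974], [-0.001, 0.974, 0.227], [-1.0, -0.003, 0.011]] [ 1.500e-02 -1.460e-01  1.976e+00 -1.000e-03  1.301e+00 -1.784e+00]
[-26.22447873  -4.59581693 131.87454222]
2
[0.021, 0.0023, 0.0019, 0.4, 0.3, 0.1],[0.0209, 0.0023, 0.002, 0.4, 0.3, 0.1],
```

Emit:
arm_command(
  plan=[
    [[0.021,0.0023,0.002,0.4,0.3,0.1,0.01],[0.021,0.0023,0.002,0.4,0.3,0.1,0.01],[0.01,0,0,0,0,0,0.01],[0,0,0,0,0,0,0.01],[0,0,0,0,0,0,0.01]],
  ],
)

```text
t: 12.87
tool_pos: [0.5102, 0.0873, 0.0815]
tool_rot: [-0.171, 1.557, 0.168]
contact_force: [0.3, -0.3, -0.0]
opening: 0.0167
```

```bash
python3 - <<'E'
from h import *
o=st();print(wc(o["tool_pos"]))
rows(cw([-22,0,62]),tool(0))
a=get_image("scene")
b=get_image("top")
for c in ("scene","top"):
    for n in("setter","pocket"):
        for d in mark_of(c,n)[:4]: print(c,n,round(d["conf"],2),wc(W(c,d["at"])).round(1))
cv2.imwrite("pics/i.png",np.hstack([cv2.resize(a[140:250,230:350],(480,440)),cv2.resize(b[190:260,225:305],(320,280))if 0 else cv2.resize(b[180:290,230:310],(320,440))])[...,::-1])
E
```

```text
t 12.87 pos [0.5102 0.0873 0.0815] F [ 0.3 -0.3 -0. ] open 0.0167
[[0.007, -0.215, 0.977], [-0.001, 0.977, 0.215], [-1.0, -0.002, 0.007]] [ 2.600e-02 -6.500e-02  1.993e+00 -1.000e-03  1.207e+00 -1.760e+00]
[-1.97861367e+01 -1.00261634e-02  8.14743821e+01]
1
[0.0195, 0.0001, -0.0023, 0.09, 0.38, 0.14],
scene setter 0.84 [   5.  -431.8   -2.6]
scene setter 0.7 [  75.1 -389.3   -4.5]
scene setter 0.69 [  75.8 -324.9   -2.2]
scene setter 0.48 [-17.5   1.2  49.9]
scene pocket 0.77 [-24.4   4.1   4.2]
top setter 0.57 [  70.7 -326.2    1.1]
top setter 0.47 [   4.5 -431.5   -3.1]
top setter 0.45 [  73.7 -389.4   -1.3]
top pocket 0.73 [-24.   -4.1   7.8]
```

View pics/i.png

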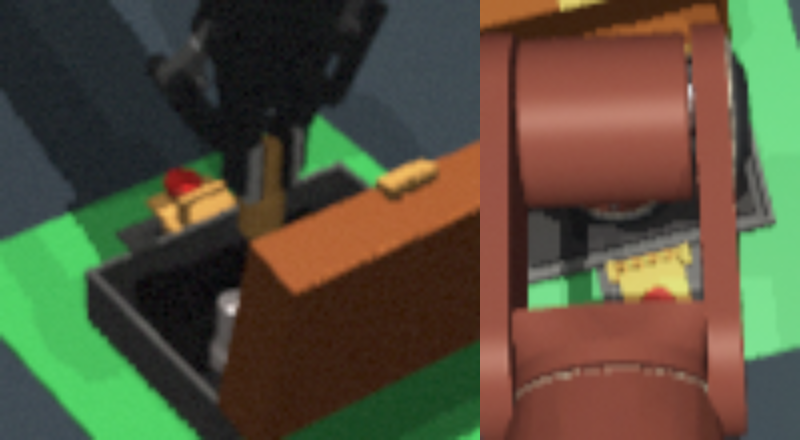

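The setter hangs upright over the socket at crop position (262,215). The pocket estimates put the socket about 1 mm toward the front, so I'll descend gently there.

Emit:
arm_command(
  plan=[
    [[0.01,0.0007,-0.0033,0.1,0.4,0.1,0.01],[0.009,0,0,0,0,0,0.01],[0,0,0,0,0,0,0.01]],
  ],
)

```text
t: 13.42
tool_pos: [0.5086, 0.0873, 0.0638]
tool_rot: [-0.169, 1.559, 0.167]
contact_force: [-0.3, -0.5, -1.7]
opening: 0.017
```

```bash
python3 - <<'E'
from h import *
o=st();print(wc(o["tool_pos"]))
rows(cw([-23.2,.7,54]),tool(0))
E
```

```text
t 13.42 pos [0.5086 0.0873 0.0638] F [-0.3 -0.5 -1.7] open 0.017
[[0.005, -0.212, 0.977], [-0.0, 0.977, 0.212], [-1.0, -0.002, 0.005]] [ 2.600e-02 -4.300e-02  2.004e+00 -1.000e-03  1.175e+00 -1.759e+00]
[-21.28855783   0.30744373  63.8113398 ]
1
[0.0098, 0.0004, -0.002, -0.04, 0.3, 0.09],
```

Emit:
arm_command(
  plan=[
    [[0.006,0.0004,-0.0022,0,0.3,0.1,0.01],[0.003,0,-0.0003,0,0,0,0.01],[0.002,0,-0.0002,0,0,0,0.01],[0.002,0,-0.0002,0,0,0,0.01]],
  ],
)

```text
t: 13.75
tool_pos: [0.5055, 0.0872, 0.0489]
tool_rot: [-0.168, 1.565, 0.168]
contact_force: [2.1, 0.4, 0.2]
opening: 0.0171
```

Emit:
arm_command(
  plan=[
    [[0.002,0,-0.0002,0,0,0,0.01],[0.002,0,-0.0002,0,0,0,0.01]],
  ],
)

```text
t: 13.92
tool_pos: [0.5059, 0.0872, 0.0451]
tool_rot: [-0.168, 1.563, 0.168]
contact_force: [1.2, -0.0, -0.8]
opening: 0.0173
```

It is in the socket, so I'll continue to the floor.

Emit:
arm_command(
  plan=[
    [[0.003,0,0,0,0,0,0.01],[0.003,0,0,0,0,0,0.01],[0.002,0,0,0,0,0,0.01]],
  ],
)

```text
t: 14.17
tool_pos: [0.506, 0.0871, 0.0365]
tool_rot: [-0.168, 1.563, 0.168]
contact_force: [1.1, 0.5, -1.0]
opening: 0.017
```

Emit:
arm_command(
  plan=[
    [[0.002,0,0,0,0,0,0.01],[0.0015,0,0,0,0,0,0.01]],
  ],
)

```text
t: 14.33
tool_pos: [0.5064, 0.0872, 0.0334]
tool_rot: [-0.168, 1.563, 0.168]
contact_force: [-5.4, -1.0, 12.9]
opening: 0.0169
```

It touched the floor at the expected depth. Now I'll release, then rise.

Emit:
arm_command(
  plan=[
    [[-0.0005,0,0,0,0,0,0.04],[0,0,0,0,0,0,0.04],[0,0,0,0,0,0,0.04],[0,0,0,0,0,0,0.04],[-0.015,0,0,0,0,0,0.04],[-0.03,0,0,0,0,0,0.04],[-0.04,0,0,0,0,0,0.04],[-0.04,0,0,0,0,0,0.04],[-0.04,0,0,0,0,0,0],[-0.03,0,0,0,0,0,0],[0,0,0,0,0,0,0]],
  ],
)

```text
t: 15.25
tool_pos: [0.5021, 0.0868, 0.232]
tool_rot: [-0.168, 1.576, 0.169]
contact_force: [1.1, 0.8, 1.0]
opening: 0.0044
```

```bash
python3 - <<'E'
from h import *
o=st();print(wc(o["tool_pos"]))
for c in ("scene","top"):
    get_image(c)
    for d in mark_of(c,"setter"): print(c,round(d["conf"],2),wc(W(c,d["at"])).round(1))
    for d in mark_of(c,"lid_front")[:1]: print(c,"lf",wc(W(c,d["at"])).round(1))
a=get_image("scene");b=get_image("top")
cv2.imwrite("pics/j.png",np.hstack([cv2.resize(a[120:250,220:350],(400,400)),cv2.resize(b[170:270,210:310],(400,400))])[...,::-1])
E
```

```text
t 15.25 pos [0.5021 0.0868 0.232 ] F [1.1 0.8 1. ] open 0.0044
[[-0.012, -0.213, 0.977], [-0.0, 0.977, 0.213], [-1.0, 0.002, -0.012]] [ 0.025 -0.22   1.869  0.     1.505 -1.76 ]
[-27.77953177   1.29527055 232.04969391]
scene 0.86 [  76.2 -327.5   -0. ]
scene 0.84 [  74.6 -390.2   -4.8]
scene 0.55 [-23.   -0.7   2.1]
scene lf [111.9   1.1 132.1]
top 0.53 [  75.9 -388.8    1.2]
top 0.48 [   2.6 -433.6   -1. ]
top 0.46 [  71.4 -326.     3.1]
top lf [116.4  -0.2 122.7]
```

View pics/j.png

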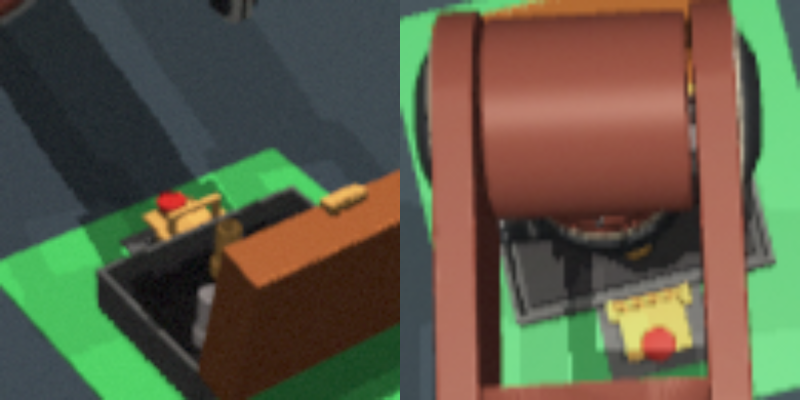

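The brass setter stands in the socket at crop position (228,245). Next I'll go over and behind the lid with the fingers closed.

```bash
python3 - <<'E'
from h import *
o=st()
rows(cw([165,0,240]),tool(-30),step=.035,ang=4)
E
```

```text
t 15.65 pos [0.4976 0.0867 0.2218] F [ 0.1 -0.4 -0.1] open 0.0
[[-0.028, -0.212, 0.977], [-0.001, 0.977, 0.212], [-1.0, 0.006, -0.028]] [ 0.025 -0.214  1.88   0.     1.504 -1.76 ]
8
[-0.003, -0.0002, 0.0246, 0.01, 3.55, -0.04],[-0.0045, -0.0002, 0.0243, 0.01, 3.55, -0.04],[-0.006, -0.0002, 0.024, 0.01, 3.55, -0.04],[-0.0075, -0.0002, 0.0236, 0.01, 3.55, -0.04],[-0.0089, -0.0002, 0.0231, 0.01, 3.55, -0.04],[-0.0103, -0.0002, 0.0225, 0.01, 3.55, -0.04],[-0.0117, -0.0002, 0.0218, 0.01, 3.55, -0.04],[-0.013, -0.0003, 0.0211, 0.01, 3.55, -0.04],
```

Emit:
arm_command(
  plan=[
    [[-0.008,0,0.02,0,3.55,0,0],[-0.008,0,0.0243,0,3.55,0,0],[-0.008,0,0.024,0,3.55,0,0],[-0.009,0,0.0236,0,3.55,0,0],[-0.01,0,0.0231,0,3.55,0,0],[-0.011,0,0.0225,0,3.55,0,0],[-0.0125,0,0.0218,0,3.55,0,0],[-0.013,0,0.0211,0,3.55,0,0],[0,0,0,0,0,0,0]],
  ],
)

```text
t: 16.4
tool_pos: [0.6866, 0.1289, 0.2284]
tool_rot: [-0.223, 2.141, 0.133]
contact_force: [-0.0, -0.1, -3.1]
opening: -0.0
```

```bash
python3 - <<'E'
from h import *
o=st();print(wc(o["tool_pos"]))
rows(cw([155,0,125]),tool(-30),step=.03,ang=4)
E
```

```text
t 16.4 pos [0.6866 0.1289 0.2284] F [-0.  -0.1 -3.1] open -0.0
[[-0.536, -0.211, 0.817], [-0.108, 0.977, 0.182], [-0.837, 0.009, -0.547]] [ 0.101  0.608  1.012 -0.062  2.097 -1.701]
[161.42783291   3.11836869 228.41643065]
4
[0.0225, -0.001, 0.0128, 0.04, -0.78, -0.12],[0.0227, -0.001, 0.0125, 0.04, -0.78, -0.12],[0.0229, -0.0009, 0.0122, 0.04, -0.78, -0.12],[0.023, -0.0008, 0.0119, 0.04, -0.78, -0.12],
```

Emit:
arm_command(
  plan=[
    [[0.0225,-0.001,0.0128,0,-0.78,-0.1,0],[0.0227,-0.001,0.0125,0,-0.78,-0.1,0],[0.0229,-0.001,0.0122,0,-0.78,-0.1,0],[0.023,-0.001,0.0119,0,-0.78,-0.1,0],[0,0,0,0,0,0,0]],
  ],
)

```text
t: 16.82
tool_pos: [0.6806, 0.1244, 0.11]
tool_rot: [-0.225, 2.093, 0.135]
contact_force: [-1.0, 0.1, -1.4]
opening: -0.0004
```

```bash
cat >> h.py <<'E'
def lidP(th,pen=0,tmax=30,along=105):
    t=min(np.degrees(th),tmax); n=np.array([np.sin(th),0,np.cos(th)]);u=np.array([-np.cos(th),0,np.sin(th)])
    M=np.array([[-np.sin(np.radians(t)),0,np.cos(np.radians(t))],[0,1,0],[-np.cos(np.radians(t)),0,-np.sin(np.radians(t))]])
    off=np.zeros(3) if t<tmax else -11*M[:,2]
    return np.array([60,0,36])+along*u+(34-pen)*n-off, -t
def lidrows(ths,pen=2):
    o=ctrl.get_obs();p=np.array(o["tool_pos"]);m=R.from_rotvec(o["tool_rot"])
    for th in ths:
        P,t=lidP(th,pen);P=cw(P);M=R.from_matrix(tool(t));rv=(m.inv()*M).as_rotvec(degrees=True)
        print([float(v) for v in list(np.round(m.as_matrix().T@(P-p),4))+list(np.round(rv,1))]+[0],end=",");p,m=P,M
    print()
E
python3 - <<'E'
from h import *
o=st();print(wc(o["tool_pos"]))
for th in (1.75,1.4,1,.6,.3,0): P,t=lidP(th);print(th,P.round(1),t)
lidrows([1.75,1.7,1.65,1.6,1.55])
E
```

```text
t 16.82 pos [0.6806 0.1244 0.11  ] F [-1.   0.1 -1.4] open -0.0004
[[-0.496, -0.215, 0.841], [-0.106, 0.977, 0.188], [-0.862, 0.004, -0.507]] [ 0.097  0.645  1.148 -0.06   1.877 -1.695]
[ 1.54692253e+02 -3.56636172e-02  1.10036708e+02]
1.75 [121.7   0.  127.8] -30
1.4 [ 85.2   0.  139.8] -30
1 [ 41.4   0.  137.2] -30
0.6 [  2.1   0.  117.8] -30
0.3 [-30.3   0.   99.5] -17.188733853924695
0 [-45.   0.  70.] -0.0
[0.0021, 0.0002, -0.0393, 0.2, -0.4, -0.1, 0],[0.0004, 0.0, -0.0055, 0.0, 0.0, 0.0, 0],[0.0007, -0.0, -0.0054, 0.0, 0.0, 0.0, 0],[0.0009, -0.0, -0.0054, 0.0, 0.0, 0.0, 0],[0.0012, 0.0, -0.0054, 0.0, 0.0, 0.0, 0],
```

Emit:
arm_command(
  plan=[
    [[-0.006,0,-0.016,0,0,0,0],[0.002,0,-0.012,0,0,0,0],[0.0025,0,-0.008,0,0,0,0],[0.002,0,-0.005,0,0,0,0],[0,0,-0.005,0,0,0,0],[0,0,-0.0054,0,0,0,0]],
  ],
)

```text
t: 17.32
tool_pos: [0.6327, 0.1141, 0.1356]
tool_rot: [-0.225, 2.099, 0.136]
contact_force: [1.4, -1.1, -1.9]
opening: 0.0004
```

```bash
python3 - <<'E'
from h import *
o=st();print(wc(o["tool_pos"]))
lidrows(np.arange(1.6,1.1,-.07))
E
```

```text
t 17.32 pos [0.6327 0.1141 0.1356] F [ 1.4 -1.1 -1.9] open 0.0004
[[-0.501, -0.215, 0.838], [-0.106, 0.977, 0.188], [-0.859, 0.005, -0.512]] [ 0.089  0.517  1.285 -0.063  1.873 -1.702]
[1.05695931e+02 9.31413115e-02 1.35626110e+02]
[0.0015, -0.0001, -0.0004, 0.3, -0.8, -0.2, 0],[0.0018, 0.0, -0.0075, 0.0, 0.0, 0.0, 0],[0.0023, 0.0, -0.0073, 0.0, 0.0, 0.0, 0],[0.0028, -0.0, -0.0072, 0.0, 0.0, 0.0, 0],[0.0033, 0.0, -0.0069, 0.0, 0.0, 0.0, 0],[0.0038, -0.0, -0.0067, 0.0, 0.0, 0.0, 0],[0.0042, 0.0, -0.0064, 0.0, 0.0, 0.0, 0],[0.0047, -0.0, -0.0061, 0.0, 0.0, 0.0, 0],
```

The finger is touching the lid at about 1.6 rad and the lid has begun to swing. I'll follow the arc from here.

Emit:
arm_command(
  plan=[
    [[0.0016,0,-0.006,0,-0.5,0,0],[0.002,0,-0.0073,0,0,0,0],[0.0026,0,-0.0072,0,0,0,0],[0.003,0,-0.0069,0,0,0,0],[0.0036,0,-0.0067,0,0,0,0],[0.004,0,-0.0064,0,0,0,0],[0.0044,0,-0.0061,0,0,0,0]],
  ],
)

```text
t: 17.9
tool_pos: [0.5801, 0.1024, 0.1436]
tool_rot: [-0.224, 2.083, 0.137]
contact_force: [1.9, 0.6, -0.7]
opening: -0.0002
```

```bash
python3 - <<'E'
from h import *
o=st();p=wc(o["tool_pos"]);print(p)
g=np.arange(0,1.75,.01);
best=min(g,key=lambda th:np.hypot(*(lidP(th,0)[0]-p)[[0,2]]));print("th",best,(lidP(best)[0]-p).round(1))
a=get_image("scene");cv2.imwrite("pics/k.png",cv2.resize(a[100:260,200:360],(560,560))[...,::-1])
for t0 in (best-.08,best-.12): lidrows(np.arange(t0,t0-.55,-.07))
E
```

```text
t 17.9 pos [0.5801 0.1024 0.1436] F [ 1.9  0.6 -0.7] open -0.0002
[[-0.488, -0.215, 0.846], [-0.103, 0.977, 0.189], [-0.867, 0.005, -0.498]] [ 0.079  0.382  1.446 -0.066  1.831 -1.71 ]
[ 5.17966634e+01 -9.53046413e-02  1.43605578e+02]
th 1.1 [ 0.4  0.1 -4.1]
[0.0102, 0.0, -0.0041, 0.3, -0.0, -0.2, 0],[0.0056, 0.0, -0.0053, 0.0, 0.0, 0.0, 0],[0.0059, -0.0, -0.0049, 0.0, 0.0, 0.0, 0],[0.0063, 0.0, -0.0044, 0.0, 0.0, 0.0, 0],[0.0066, 0.0, -0.004, 0.0, 0.0, 0.0, 0],[0.0068, -0.0, -0.0035, 0.0, 0.0, 0.0, 0],[0.0071, -0.0, -0.003, 0.0, 0.0, 0.0, 0],[0.0072, -0.0, -0.0025, 0.0, 0.0, 0.0, 0],
[0.0133, 0.0, -0.0072, 0.3, -0.0, -0.2, 0],[0.0058, -0.0, -0.005, 0.0, 0.0, 0.0, 0],[0.0061, -0.0, -0.0046, 0.0, 0.0, 0.0, 0],[0.0064, 0.0, -0.0042, 0.0, 0.0, 0.0, 0],[0.0067, -0.0, -0.0037, 0.0, 0.0, 0.0, 0],[0.007, 0.0, -0.0033, 0.0, 0.0, 0.0, 0],[0.0072, 0.0, -0.0028, 0.0, 0.0, 0.0, 0],[0.0073, -0.0, -0.0132, 0.0, -1.9, -0.0, 0],
```

View pics/k.png

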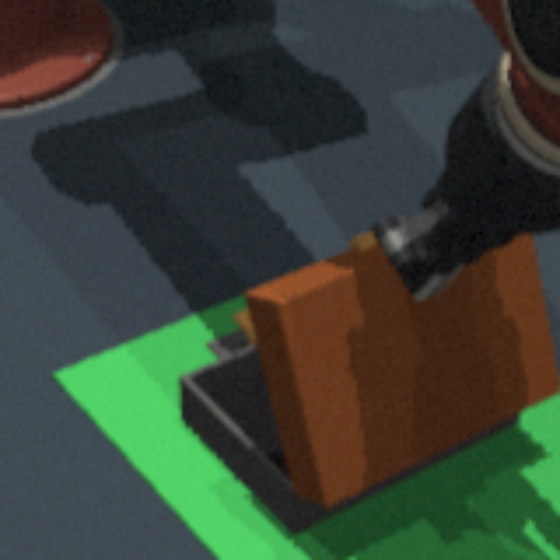

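The finger is on the lid's outer face near its front edge, crop position (415,285), and the lid is swinging down. I'll keep following the arc.

```bash
sed -i 's/off=np.zeros(3) if t<tmax else -11\*M\[:,2\]/off=-11*M[:,2]/' h.py; python3 - <<'E'
from h import *
lidrows(np.arange(1.03,.4,-.07),pen=2)
E
```

```text
[0.0094, 0.0, -0.0033, 0.3, -0.0, -0.2, 0],[0.0055, 0.0, -0.0053, 0.0, 0.0, 0.0, 0],[0.0059, -0.0, -0.0049, 0.0, 0.0, 0.0, 0],[0.0062, 0.0, -0.0045, 0.0, 0.0, 0.0, 0],[0.0065, -0.0, -0.0041, 0.0, 0.0, 0.0, 0],[0.0068, 0.0, -0.0036, 0.0, 0.0, 0.0, 0],[0.007, -0.0, -0.0031, 0.0, 0.0, 0.0, 0],[0.0072, -0.0, -0.0026, 0.0, 0.0, 0.0, 0],[0.0068, -0.0, -0.0021, 0.0, -3.1, -0.0, 0],
```

Emit:
arm_command(
  plan=[
    [[0.0094,0,-0.0033,0.3,0,-0.2,0],[0.006,0,-0.005,0,0,0,0],[0.006,0,-0.0045,0,0,0,0],[0.0064,0,-0.0042,0,0,0,0],[0.0067,0,-0.0038,0,0,0,0]],
  ],
)

```text
t: 18.37
tool_pos: [0.5425, 0.094, 0.1266]
tool_rot: [-0.225, 2.084, 0.128]
contact_force: [0.9, 1.2, 2.4]
opening: -0.0003
```

```bash
cat >> h.py <<'E'
def follow(d=.07,n=8,pen=2):
    o=st();p=wc(o["tool_pos"]);g=np.arange(-.05,1.75,.005)
    b=min(g,key=lambda th:np.hypot(*(lidP(th,0)[0]-p)[[0,2]]));print(p.round(1),"th",b,(lidP(b)[0]-p).round(1))
    lidrows(b-d*np.arange(1,n+1),pen)
E
python3 -c "
from h import *
follow()"
```

```text
t 18.37 pos [0.5425 0.094  0.1266] F [0.9 1.2 2.4] open -0.0003
[[-0.487, -0.212, 0.847], [-0.107, 0.977, 0.184], [-0.867, -0.001, -0.499]] [ 0.073  0.317  1.559 -0.073  1.783 -1.708]
[ 13.3  -0.3 126.6] th 0.7299999999999995 [ 0.7  0.3 -0.7]
[0.0091, 0.0003, -0.0029, -0.1, 0.1, 0.0, 0],[0.0071, 0.0, -0.003, 0.0, 0.0, 0.0, 0],[0.0072, -0.0, -0.0025, -0.0, -0.2, 0.0, 0],[0.0067, -0.0, -0.002, 0.0, -4.0, 0.0, 0],[0.0067, 0.0, -0.002, -0.0, -4.0, 0.0, 0],[0.0067, -0.0, -0.002, 0.0, -4.0, 0.0, 0],[0.0067, -0.0, -0.002, -0.0, -4.0, -0.0, 0],[0.0067, 0.0, -0.002, 0.0, -4.0, 0.0, 0],
```

Tracking well (force about 3 N).

Emit:
arm_command(
  plan=[
    [[0.0085,0.0003,-0.0029,0,0,0,0],[0.007,0,-0.003,0,0,0,0],[0.007,0,-0.0025,0,-0.3,0,0],[0.0067,0,-0.002,0,-4,0,0],[0.0067,0,-0.002,0,-4,0,0]],
  ],
)

```text
t: 18.78
tool_pos: [0.5118, 0.0874, 0.0978]
tool_rot: [-0.209, 1.939, 0.141]
contact_force: [-1.4, -0.2, 3.4]
opening: -0.0001
```

```bash
python3 -c "
from h import *
follow(.05)"
```

```text
t 18.78 pos [0.5118 0.0874 0.0978] F [-1.4 -0.2  3.4] open -0.0001
[[-0.36, -0.212, 0.909], [-0.079, 0.977, 0.197], [-0.93, -0.001, -0.368]] [ 0.057  0.184  1.738 -0.059  1.593 -1.717]
[-18.2  -0.2  97.8] th 0.31999999999999984 [-0.4  0.2  0. ]
[0.0069, 0.0002, -0.0014, -0.1, -6.1, 0.1, 0],[0.0047, -0.0, -0.0015, 0.0, -2.9, 0.0, 0],[0.0047, -0.0, -0.0015, -0.0, -2.9, 0.0, 0],[0.0047, 0.0, -0.0015, 0.0, -2.9, -0.0, 0],[0.0047, -0.0, -0.0015, 0.0, -2.9, 0.0, 0],[0.0047, 0.0, -0.0015, 0.0, -2.9, -0.0, 0],[0.0047, 0.0, -0.0015, -0.0, -2.9, -0.0, 0],[0.0047, 0.0, -0.0015, 0.0, -2.9, -0.0, 0],
```

Emit:
arm_command(
  plan=[
    [[0.005,0,-0.0014,0,-6,0,0],[0.0045,0,-0.0015,0,-4,0,0],[0.0035,0,-0.0015,0,-3,0,0]],
  ],
)

```text
t: 19.03
tool_pos: [0.5023, 0.0854, 0.084]
tool_rot: [-0.184, 1.703, 0.158]
contact_force: [1.4, 0.4, 1.6]
opening: 0.0001
```

```bash
python3 -c "
from h import *
follow(.03)"
```

```text
t 19.03 pos [0.5023 0.0854 0.084 ] F [1.4 0.4 1.6] open 0.0001
[[-0.136, -0.212, 0.968], [-0.031, 0.977, 0.21], [-0.99, -0.001, -0.139]] [ 0.037  0.013  1.916 -0.026  1.35  -1.741]
[-27.9  -0.2  84. ] th 0.15499999999999992 [0.3 0.2 0.1]
[0.0047, 0.0002, -0.0007, -0.0, -0.8, 0.1, 0],[0.0028, -0.0, -0.0009, 0.0, -1.7, 0.0, 0],[0.0028, 0.0, -0.0009, 0.0, -1.7, 0.0, 0],[0.0028, -0.0, -0.0009, -0.0, -1.7, -0.0, 0],[0.0028, -0.0, -0.0009, -0.0, -1.7, 0.0, 0],[0.0028, 0.0, -0.0009, 0.0, -1.7, 0.0, 0],[0.0028, -0.0, -0.0009, -0.0, -1.7, 0.0, 0],[0.0028, 0.0, -0.0009, 0.0, -1.7, -0.0, 0],
```

Now at the latch. I'll press gently in small steps.

Emit:
arm_command(
  plan=[
    [[0.0018,0,-0.004,0,-2,0,0],[0.0018,0,-0.004,0,-2,0,0]],
  ],
)

```text
t: 19.2
tool_pos: [0.4943, 0.0837, 0.0809]
tool_rot: [-0.175, 1.623, 0.163]
contact_force: [4.2, 0.9, 3.9]
opening: 0.0001
```

Emit:
arm_command(
  plan=[
    [[0.0018,0,-0.003,0,-1.5,0,0],[0.0018,0,-0.001,0,-1.5,0,0]],
  ],
)

```text
t: 19.37
tool_pos: [0.4916, 0.083, 0.0787]
tool_rot: [-0.168, 1.559, 0.166]
contact_force: [0.7, -0.2, 5.6]
opening: -0.0002
```

Emit:
arm_command(
  plan=[
    [[0.0018,0,-0.0005,0,-1,0,0]],
  ],
)

```text
t: 19.45
tool_pos: [0.4911, 0.0829, 0.0775]
tool_rot: [-0.166, 1.538, 0.167]
contact_force: [-1.8, 0.5, 7.0]
opening: -0.0003
```

```bash
python3 -c "
from h import *
follow(.03,3)"
```

```text
t 19.45 pos [0.4911 0.0829 0.0775] F [-1.8  0.5  7. ] open -0.0003
[[0.026, -0.211, 0.977], [0.003, 0.977, 0.211], [-1.0, -0.002, 0.026]] [ 0.016 -0.122  2.053  0.003  1.185 -1.769]
[-39.3  -0.2  77.5] th 0.04999999999999995 [ 7.1  0.2 -2.8]
[0.0077, 0.0003, 0.0058, -0.1, 2.6, 0.1, 0],[0.0028, 0.0, -0.0009, 0.0, -1.7, 0.0, 0],[0.0028, -0.0, -0.0009, -0.0, -1.7, 0.0, 0],
```

Emit:
arm_command(
  plan=[
    [[0.0018,0,0,0,0.5,0,0]],
  ],
)

```text
t: 19.53
tool_pos: [0.4907, 0.0828, 0.0761]
tool_rot: [-0.167, 1.545, 0.166]
contact_force: [-3.2, 0.3, 8.5]
opening: 0.0002
```

Emit:
arm_command(
  plan=[
    [[0.0018,0,0,0,0.5,0,0]],
  ],
)

```text
t: 19.62
tool_pos: [0.4902, 0.0827, 0.0748]
tool_rot: [-0.168, 1.553, 0.165]
contact_force: [-2.8, -0.0, 5.7]
opening: 0.0003
```

Emit:
arm_command(
  plan=[
    [[0.0018,0,0,0,0,0,0]],
  ],
)

```text
t: 19.7
tool_pos: [0.4896, 0.0826, 0.0728]
tool_rot: [-0.168, 1.554, 0.165]
contact_force: [-0.3, -0.4, -0.5]
opening: -0.0001
```

The force peaked at 8.5 N and then fell to 0, which may be the snap. I'll follow down lightly to confirm.

Emit:
arm_command(
  plan=[
    [[0.001,0,0,0,0,0,0]],
  ],
)

```text
t: 19.78
tool_pos: [0.4889, 0.0826, 0.0709]
tool_rot: [-0.168, 1.554, 0.165]
contact_force: [-0.1, 0.8, 0.9]
opening: 0.0002
```

Emit:
arm_command(
  plan=[
    [[0.001,0,0,0,0,0,0]],
  ],
)

```text
t: 19.87
tool_pos: [0.4885, 0.0825, 0.0694]
tool_rot: [-0.168, 1.555, 0.165]
contact_force: [-1.9, -0.7, 6.8]
opening: -0.0003
```

Emit:
arm_command(
  plan=[
    [[0.001,0,0,0,0,0,0]],
  ],
)

```text
t: 19.95
tool_pos: [0.4883, 0.0825, 0.0688]
tool_rot: [-0.168, 1.555, 0.165]
contact_force: [-4.7, 0.1, 12.2]
opening: -0.0
```

The lid bottomed out at shut height. I'll back off slowly and look.

Emit:
arm_command(
  plan=[
    [[-0.003,0,0,0,0,0,0],[-0.005,0,0,0,0,0,0],[-0.01,0,0,0,0,0,0],[-0.03,0,0,0,0,0,0],[-0.035,0,0,0,0,0,0],[-0.035,0,0,0,0,0,0],[-0.02,0.03,-0.01,0,0,0,0],[0,0.04,-0.01,0,0,0,0],[0,0.04,-0.01,0,0,0,0],[0,0.04,-0.01,0,0,0,0],[0,0.04,-0.01,0,0,0,0],[0,0.04,0,0,0,0,0],[0,0.03,0,0,0,0,0],[0,0,0,0,0,0,0]],
  ],
)

```text
t: 21.12
tool_pos: [0.3772, 0.3343, 0.2172]
tool_rot: [-0.156, 1.553, 0.163]
contact_force: [-0.1, -0.6, 0.4]
opening: 0.0001
```

```bash
python3 - <<'E'
from h import *
o=st()
for c in ("scene","top"):
    im=get_image(c);cv2.imwrite(f"pics/{c}9.png",im[...,::-1])
    for n in("lid_front","setter","weight","burnisher","jar"):
        for d in mark_of(c,n)[:4]:
            p=W(c,d["at"]);print(c,n,round(d["conf"],2),p.round(4),wc(p).round(1) if n=="lid_front" else "")
a=cv2.imread("pics/scene9.png");b=cv2.imread("pics/top9.png")
cv2.imwrite("pics/end.png",np.hstack([cv2.resize(a[120:360,60:380],(400,300)),cv2.resize(b[145:295,200:400],(400,300))]))
E
```

```text
t 21.12 pos [0.3772 0.3343 0.2172] F [-0.1 -0.6  0.4] open 0.0001
[[0.011, -0.202, 0.979], [0.006, 0.979, 0.202], [-1.0, 0.003, 0.012]] [ 5.780e-01 -2.420e-01  1.912e+00 -1.000e-03  1.460e+00 -1.196e+00]
scene setter 0.76 [ 0.6847 -0.2688 -0.0038] 
scene setter 0.66 [ 0.628  -0.3267 -0.0008] 
scene setter 0.63 [ 0.6716 -0.2077 -0.004 ] 
scene weight 0.73 [ 0.4375 -0.2736 -0.0025] 
scene burnisher 0.86 [ 0.5295 -0.2967  0.0019] 
scene jar 0.93 [ 0.6314  0.4057 -0.0048] 
top lid_front 0.97 [0.4869 0.0799 0.0657] [-44.1  -2.3  65.7]
top setter 0.66 [ 6.702e-01 -2.104e-01  5.000e-04] 
top setter 0.45 [ 6.845e-01 -2.756e-01 -2.000e-04] 
top setter 0.42 [ 0.626  -0.3288 -0.0032] 
top weight 0.82 [ 0.4392 -0.2735 -0.0009] 
top burnisher 0.64 [ 5.302e-01 -3.015e-01 -4.000e-04] 
top jar 0.93 [ 0.6302  0.4019 -0.0021]
```

View pics/end.png

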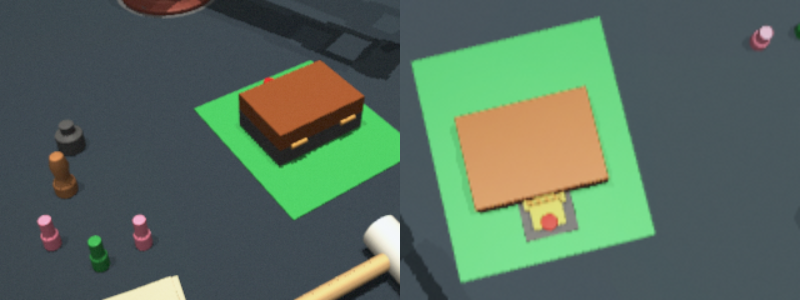

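The lid is shut and holding, 1.2 s after I let go. The setter is gone from the bench, and the neighbours have not moved.

```bash
python3 -c "
from station import finish_job
print(finish_job())"
```

```text
the job is handed in; nothing more can be done
None
```

The job is done and handed in at about 21 s of the 69 s allowed: the lid is shut and latched, and the brass setter is in the front socket.

- **Button:** I pressed it gently, reaching about 10 N, and the lid sprang fully open.
- **Setter:** I gripped the brass setter twice, with the jaws turned 90° between grips, to centre it. I then lowered it into the socket until it touched the floor. That was at TCP height 33.4 mm, against about 34 mm expected, with about 13 N of contact force.
- **Lid:** I swung it down from its outer face at about 3 N. The force rose to 8.5 N, then dropped to 0 as the latch snapped. A light check press of about 12 N found the lid at shut height.

**Last checks:**
- Pictures taken about 1 s after I backed off show the lid shut and holding. The top camera put the lid's push point at 66 mm, against 70 mm nominal; the scene camera did not detect it in that last picture.
- The look-alikes, weight, burnisher and jar were within the networks' few-millimetre error of where they started.
- The setter could not be seen under the closed lid. Its seating rests on the depth and force at insertion and on one picture taken just after release.

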